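# Seat the pen stand in its wooden desk base

## Robot

A 7-joint arm with a two-finger parallel gripper is mounted at the origin on the work surface. World frame = base frame: x ahead of the robot, y to its left, z up, the work surface at z = 0. Lengths are in m, angles in degrees, forces in N, time in s.
With the tool pointing down it reaches from about 0.4 to 0.9 m from the base axis. Payload 5.5 kg.
Tool frame: the origin (TCP) lies on the centre line of the jaws, within the pads' length; the fingertips stand ahead of it and the grasp point (between the pads) is the TCP (bot.tips_ahead is the z of the fingertips in the tool frame, in m); z points along the fingers, y is the direction in which the jaws open and shut (so a half turn about z gives the same grasp; the last joint's range is limited). The gripper opens to 92 mm and grips with 3 to 60 N. Pads are 19 mm wide; open, the fingers measure 130 mm over their backs; the gripper's body (75 mm by 190 mm) begins 47 mm behind the grasp point.
Start: joints at [79.022, 28.699, -24.465, 88.831, 12.651, 65.22, -12.049], TCP at [0.286, -0.584, 0.246] pointing down, gripper open.
Joint ranges: [-164.97, 164.97], [-17.58, 116.51], [-87.97, 89.64], [11.32, 138.91], [-80.73, 260.73], [10.89, 115.49], [-147.41, 147.41]. Speed limits (degrees/s): [147.25, 147.25, 180, 180, 180, 180, 180].

## Interface

Orientations are given as [roll, pitch, yaw] about the fixed x, y, z axes, in that order (R = Rz(yaw) Ry(pitch) Rx(roll)).
In Python, from cell import status, eyes, order, bot gives the robot as it stands.
- The arm moves only by the tool step_arm, never from a script. Its argument "moves" is a list of rows, each a list of 3 entries, a list of its own where there are three numbers: the turn, a rotation vector about the tool's x, y, z in rad, then the shift along the tool's x, y, z in cm, then the finger opening in cm, from 0 to 9.18. A call has 1 to 5 rows; each row is the pose to reach, as a shift and turn from the pose commanded when the call began, along the tool's axes at that moment; what a row does not reach only later rows make up. A row lasts 1/10 s, in which the tool goes at most 50 mm and 8.59 degrees, less where a joint would pass 70% of its speed; a pose out of reach is approached as far as the arm can. A call with a gripper value outside its range is refused whole. The fingers move at their own pace and stop on an object; "grip_force" is the grip in N (left out, the last holds). Time passes only in rows, so rows that repeat a pose let the fingers close. It gives the time, the measured TCP pose, the force and the opening at its end, in the units of the state.
- status.get_state(): the state, without advancing time (a new reading comes with each control period).
- eyes.camera(name): name is "scene" or "side" or "wrist"; returns a dict with "frame" (480x640x3 uint8, red, green, blue), "vertical_fov" (degrees; the focal length in pixels is half the picture's height over the tangent of half this angle, whatever the lens; pixels are square), "cx", "cy" (the principal point, pixels), "rvec" (rotation vector, rad) and "tvec" (3), from world to camera coordinates, as OpenCV has them. Camera axes: x right, y down, z forward; pixel columns grow to the right and rows downward; lengths in m; the calibration is good to about 2 mm. The wrist camera is an equidistant fisheye: a pixel r from the principal point sees the ray r / f radians off the axis. A picture is of the moment at which its call begins. There is no depth.
- order.sign_off(): hands the job in, once; it reports no verdict.
The state is a dict: "time_s": time; "q": joint angles; "qvel": joint speeds; "joint_efforts": joint torques, N m; "ee_pos": TCP position; "tool_rot": TCP orientation; "ft_force": force on the tool from outside, world axes, zero at the start; "wrist_torque": the same for the moment, N m; "width": finger opening in m.
Only numpy, scipy, OpenCV 4.12 (cv2) and the standard library are available. Lean on these libraries where they do the work, as an engineer would, in place of code of your own. Each camera call takes 0.05 s, during which the arm holds its last target.

## Task

Pick up the black pen stand and put it back into the square recess of its wooden base, low front towards the pencil tray. The recess is loose, so shuffle the stand about in it with a light touch until its keyed foot drops fully home into the keyhole, then let go and leave it standing upright. Never force it down hard, and leave the lunchbox, bottle, eraser dish and abacus where they are.

Things in the scene. Friction and masses are not known exactly. Their poses are not given: they have to be found in the camera images.
- pen_stand: Black plastic open square cup, 54 x 54 mm, 100 mm tall over all, walls 3 mm, about 120 g. Its lowest 10 mm are a narrower keyed foot: a 30 x 30 mm block under the cup's centre plus a key tab on its +x side (x 15 to 25 mm, y -5 to 5 mm). The full-height walls at +y and -y are good to grip. Origin: centre of the foot block's underside; z up, x towards low front and key.
- low_front (a point): Top edge of the pen stand's +x wall, 27 mm from its axis, 65 mm above its origin: this wall (the low front) is lower than the other three, which reach 100 mm. The key tab of the foot is below it.
- base: Dark wooden base fixed to the desk: a block 114 x 114 x 34 mm with a square recess 78 x 78 mm open at the top, and on its +x side a low pencil tray (x 57 to 102 mm, 18 mm high) with two pencils. Everything is rigid; over 40 N between stand and base counts as forcing. Origin: underside of the block, below the recess's centre; z up, x towards the tray.
- recess_floor (a point): Centre of the recess, on its metal floor 18 mm above the desk. The floor has a fixed keyhole 12 mm deep, shaped as the foot with 1.5 mm clearance all round, slot towards +x, square to the base, but never central: up to 8 mm off this point along base x and up to 8 mm along base y. Foot on the floor: stand's origin at this height; home: 10 mm lower, the cup's bottom flush on the floor.
- lunchbox: Closed stainless steel lunchbox 114 x 174 x 57 mm, bystander. Origin: centre of the underside.
- bottle: Green glass bottle, capped, 68 mm across, 200 mm tall, bystander. Origin: centre of the underside.
- dish: White ceramic dish with three erasers, 86 mm across, 25 mm high, bystander. Origin: centre of the underside.
- abacus: Small wooden abacus lying flat, 160 x 120 x 18 mm, bystander. Origin: centre of the underside.
Mind the look-alikes: they are no part of the job. Of the things shaped like the pen_stand, the black one is meant.

How it is judged:
By the outcome, as a careful person would: the job done as asked, in the order asked, and still so for the second after the job is handed in, with the robot touching nothing.
It also fails if it takes over 72 s, if anything falls off the work surface, if the arm or the gripper's body presses on something with over 40 N, if the wrist force passes 120 N, or if a joint passes its speed limit or range.

## Working session

There is one attempt and no reset: what is moved stays moved. The work goes in short steps, Python scripts to look and compute and a tool call to move; the robot and the scene stay as the last step left them, time stands still between calls to the robot, and variables do not carry over. Pictures are saved under pics/ and viewed, and the job is handed in when it is done.

Besides the shell and the picture viewer there is one more tool, called as name([rows], argument=value, ...), one row to a line, values as JSON. step_arm: Moves the arm, as the interface text tells. Its arguments: {"type":"object","properties":{"moves":{"type":"array","items":{"type":"array"}},"grip_force":{"type":"number"}},"required":["moves"]}

```bash
ls; mkdir -p pics
python3 - <<'E'
from cell import status, eyes, order, bot
import cv2
s=status.get_state(); print(s); print(bot.tips_ahead, [a for a in dir(bot) if a[0]!='_'])
for n in ["scene","side","wrist"]:
    c=eyes.camera(n); cv2.imwrite(f"pics/{n}0.png",c["frame"][:,:,::-1]); print(n,{k:v for k,v in c.items() if k!="frame"})
E
```

```text
pics
{'time_s': 0.0, 'q': array([ 79.02123419,  28.7542816 , -24.4522618 ,  88.89187306,
        12.65119632,  65.2203681 , -12.04779822]), 'qvel': array([ 0.09796515, -0.00543126,  0.00261698, -0.04109658, -0.0620898 ,
        0.12916792,  0.01707781]), 'joint_efforts': array([-7.29842377e-04, -5.66590762e+01, -5.81623390e+00, -2.79113120e+01,
       -6.86062267e-02,  3.07074899e-02,  1.63822006e-04]), 'ee_pos': array([ 0.28519431, -0.58334341,  0.24466857]), 'tool_rot': array([-1.79886960e+02, -3.01242485e-03,  2.60629064e+01]), 'ft_force': array([-0.39715492, -0.85648418, -0.42562851]), 'wrist_torque': array([ 0.04500333, -0.00406413,  0.01673485]), 'width': 0.09180731711196694}
0.019 ['IKError', 'tips_ahead']
scene {'vertical_fov': 57.18714537146796, 'cx': 316.8854121301883, 'cy': 236.73785467995424, 'rvec': array([ 2.14889702,  1.18137575, -0.43743975]), 'tvec': array([-0.28180367, -0.34122109,  1.34978833])}
side {'vertical_fov': 54.198532083867, 'cx': 321.87999008580607, 'cy': 244.11775795007895, 'rvec': array([ 0.2935611 , -2.70983531,  1.39914403]), 'tvec': array([0.57895966, 0.16629867, 0.89121975])}
wrist {'vertical_fov': 65.70646984690485, 'cx': 311.83321887808523, 'cy': 235.57584759208567, 'rvec': array([-2.43229384,  1.52044362,  0.24116317]), 'tvec': array([-0.64904124, -0.03823107,  0.39259314])}
```

View pics/scene0.png

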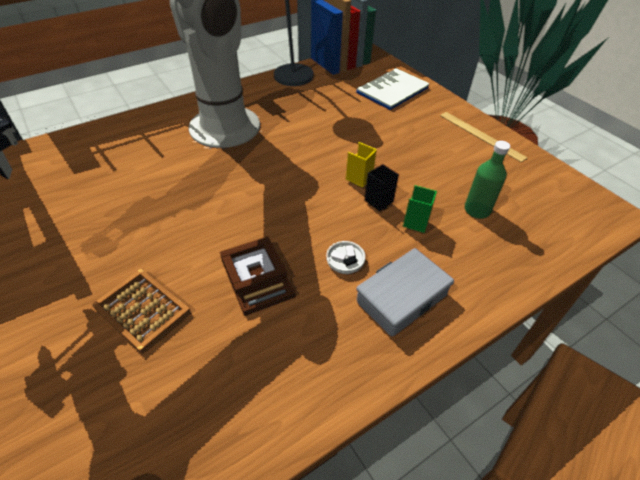

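View pics/side0.png

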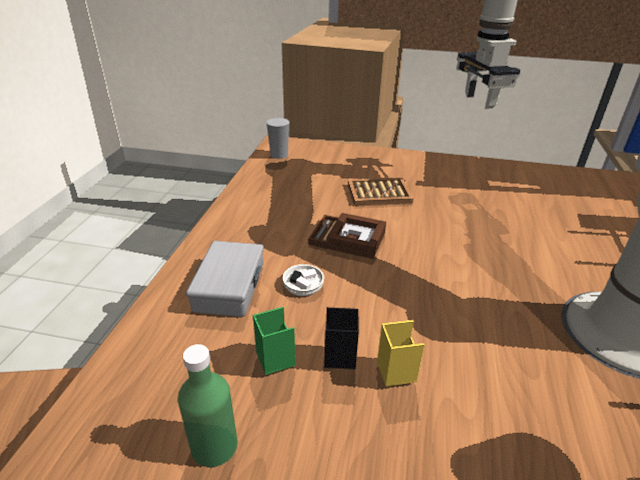

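View pics/wrist0.png

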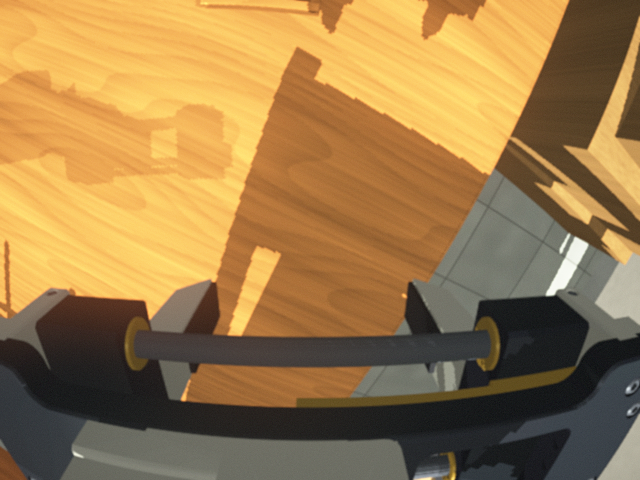

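Look-alikes in the scene view: yellow cup (361,165), black cup (381,188) and green cup (420,208). The description asks for the black one. The base is at (258,273) and its tray is on the lower edge. Next: close crops.

```bash
cat > h.py <<'E'
import numpy as np, cv2
from scipy.spatial.transform import Rotation as Ro
from cell import status, eyes, order, bot
def cam(n):
    c=eyes.camera(n); return prep(c,n)
def prep(c,n):
    c['n']=n; c['f']=240/np.tan(np.radians(c['vertical_fov']/2)); c['R']=Ro.from_rotvec(c['rvec']).as_matrix(); c['C']=-c['R'].T@c['tvec']; return c
def ray(c,u,v):
    x,y=(u-c['cx'])/c['f'],(v-c['cy'])/c['f']
    if c['n']=='wrist':
        r=np.hypot(x,y); d=np.array([x/r*np.sin(r),y/r*np.sin(r),np.cos(r)]) if r>0 else np.array([0,0,1.])
    else: d=np.array([x,y,1.])
    d=c['R'].T@d; return d/np.linalg.norm(d)
def onz(c,u,v,z):
    d=ray(c,u,v); return c['C']+d*(z-c['C'][2])/d[2]
def tri(c1,p1,c2,p2):
    d1,d2=ray(c1,*p1),ray(c2,*p2); A=np.stack([d1,-d2],1)
    s=np.linalg.lstsq(A,c2['C']-c1['C'],rcond=None)[0]
    a,b=c1['C']+s[0]*d1,c2['C']+s[1]*d2; return (a+b)/2,np.linalg.norm(a-b)
def proj(c,P):
    p=c['R']@np.asarray(P)+c['tvec']
    if c['n']=='wrist':
        t=np.arctan2(np.hypot(p[0],p[1]),p[2]); a=np.hypot(p[0],p[1]); return np.array([c['cx']+c['f']*t*p[0]/a,c['cy']+c['f']*t*p[1]/a])
    return np.array([c['cx'],c['cy']])+c['f']*p[:2]/p[2]
def save(c,name,box=None,k=1,gain=1,gamma=1):
    f=c['frame'][:,:,::-1].astype(float)
    if box: x0,y0,x1,y1=box; f=f[y0:y1,x0:x1]
    f=np.clip(255*(f/255*gain).clip(0,1)**gamma,0,255).astype(np.uint8)
    cv2.imwrite('pics/'+name,cv2.resize(f,None,fx=k,fy=k,interpolation=cv2.INTER_CUBIC))
E
python3 - <<'E'
from h import *
c=cam('scene'); s=cam('side')
a=[]
def crop(c,b,g):
    f=c['frame'][:,:,::-1].astype(float)[b[1]:b[3],b[0]:b[2]]
    f=(255*(f/255)**g).astype(np.uint8); return cv2.resize(f,(390,290),interpolation=cv2.INTER_CUBIC)
top=np.hstack([crop(c,(345,155,417,215),.35),crop(s,(305,300,377,375),.35)])
bot_=np.hstack([crop(c,(210,225,306,320),.6),crop(s,(300,205,396,265),.6)])
cv2.imwrite('pics/crops.png',np.vstack([top,bot_]))
E
```

```text
(no output)
```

View pics/crops.png

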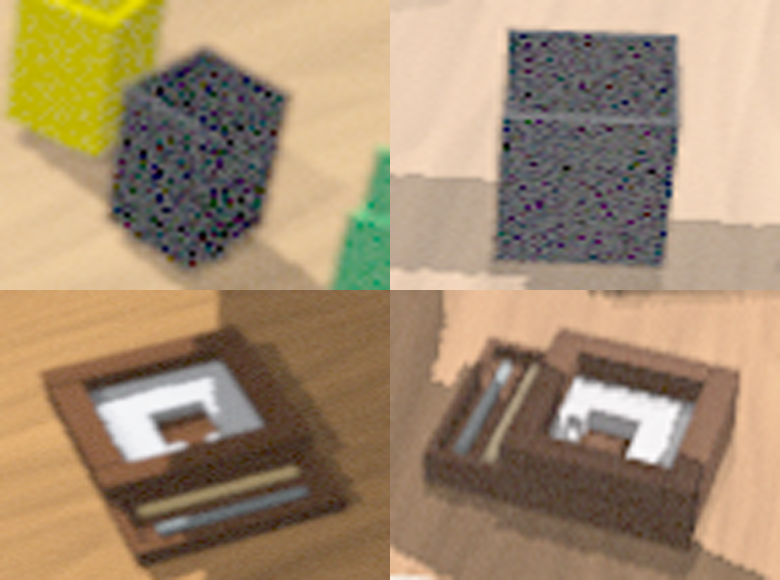

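Run:
```python
from h import *
c=cam('scene'); s=cam('side'); np.set_printoptions(precision=4,suppress=True)
print(c['C'],s['C'])
for n,k,box in (('scene',c,(360,160,405,215)),('side',s,(315,300,370,375))):
    m=(k['frame'].max(2)<45).astype(np.uint8)
    mm=np.zeros_like(m); mm[box[1]:box[3],box[0]:box[2]]=m[box[1]:box[3],box[0]:box[2]]
    cs=max(cv2.findContours(mm,0,1)[0],key=cv2.contourArea)
    h=cv2.convexHull(cs); print(n,cv2.approxPolyDP(h,1.5,True)[:,0].tolist())
C=lambda u,v:(345+u*72/390,155+v*60/290)
S=lambda u,v:(305+u*72/390,300+v*75/290)
print('bottom scene',[onz(c,*C(*p),0) for p in((110,215),(195,268),(265,235))])
print('bottom side',[onz(s,*S(*p),0) for p in((107,262),(275,265))])
print('top far side @0.1',[onz(s,*S(*p),.1) for p in((120,30),(288,37))])
for z in(.065,.1): print('line side',z,[onz(s,*S(*p),z) for p in((113,118),(282,122))])
print('top scene',[onz(c,*C(*p),.1) for p in((125,90),(205,48),(290,97))])
```

```text
[ 1.1217 -0.4001  0.7742] [0.4497 0.7367 0.6419]
scene [[382, 165], [397, 174], [392, 201], [386, 208], [378, 210], [365, 199], [365, 188], [368, 173]]
side [[327, 308], [357, 309], [357, 340], [354, 368], [324, 367]]
bottom scene [array([0.4937, 0.1661, 0.    ]), array([0.547 , 0.1754, 0.    ]), array([0.5448, 0.2192, 0.    ])]
bottom side [array([0.5425, 0.2108, 0.    ]), array([0.49  , 0.2007, 0.    ])]
top far side @0.1 [array([0.5493, 0.1681, 0.1   ]), array([0.498 , 0.1608, 0.1   ])]
line side 0.065 [array([0.547 , 0.1863, 0.065 ]), array([0.4953, 0.177 , 0.065 ])]
line side 0.1 [array([0.5411, 0.2197, 0.1   ]), array([0.4925, 0.2109, 0.1   ])]
top scene [array([0.506 , 0.1531, 0.1   ]), array([0.4986, 0.2038, 0.1   ]), array([0.5484, 0.2117, 0.1   ])]
```

Run:
```python
from h import *
c=cam('scene'); s=cam('side'); np.set_printoptions(precision=4,suppress=True)
C=lambda u,v:(210+u*96/390,225+(v-290)*95/290)
S=lambda u,v:(300+(u-390)*96/390,205+(v-290)*60/290)
print('block top scene .034 L,T,R,B',[onz(c,*C(*p),.034)[:2] for p in((42,375),(235,328),(300,432),(107,487))])
print('block top side .034 far-l,far-r,near-r,near-l',[onz(s,*S(*p),.034)[:2] for p in((565,330),(738,372),(690,493),(500,465))])
print('tray scene .018',[onz(c,*C(*p),.018)[:2] for p in((142,555),(348,500))])
print('tray side .018',[onz(s,*S(*p),.018)[:2] for p in((490,340),(425,458))])
print('recess top scene', [onz(c,*C(*p),.034)[:2] for p in((82,385),(220,357),(268,428),(125,463))])
print('hole scene .018', [onz(c,*C(*p),.018)[:2] for p in((152,422),(205,402),(220,432))])
fs=[]
for k in range(12): fs.append(cam('scene')['frame'][160:215,350:412].astype(float))
f=np.mean(fs,0); f=(255*(f/255).clip(0,1)**.35).astype(np.uint8)[:,:,::-1]
cv2.imwrite('pics/blk.png',cv2.resize(f,None,fx=12,fy=10,interpolation=cv2.INTER_CUBIC))
```

```text
block top scene .034 L,T,R,B [array([ 0.4907, -0.2322]), array([ 0.5056, -0.1225]), array([ 0.6091, -0.1403]), array([ 0.5979, -0.2454])]
block top side .034 far-l,far-r,near-r,near-l [array([ 0.5891, -0.2403]), array([ 0.4828, -0.2252]), array([ 0.4985, -0.116 ]), array([ 0.6041, -0.1139])]
tray scene .018 [array([ 0.645 , -0.2512]), array([ 0.6615, -0.1429])]
tray side .018 [array([ 0.6363, -0.2454]), array([ 0.651 , -0.1321])]
recess top scene [array([ 0.5106, -0.218 ]), array([ 0.5263, -0.143 ]), array([ 0.5972, -0.1527]), array([ 0.5848, -0.229 ])]
hole scene .018 [array([ 0.5483, -0.1971]), array([ 0.5471, -0.1646]), array([ 0.5755, -0.1706])]
```

View pics/blk.png

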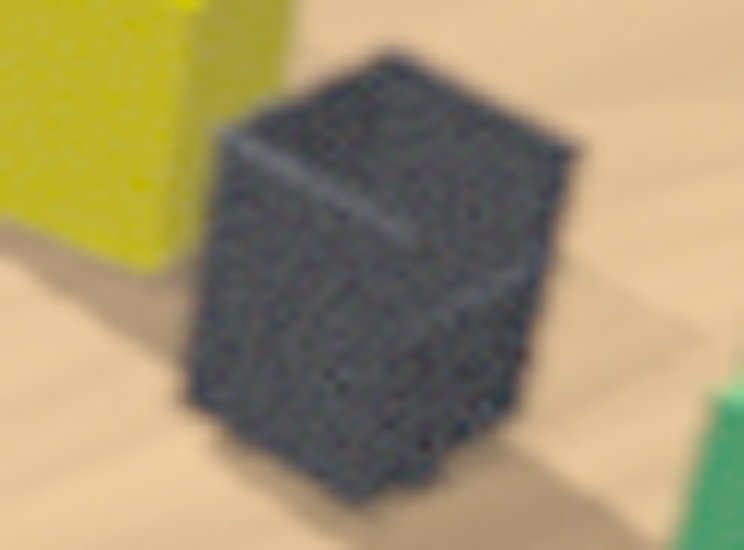

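Crop check: this is the black cup, upright, with its low wall (light line at 400–530, 265–310 in the crop) facing world +x. Stand is at about (0.524, 0.186), yaw about 10°. Base is at about (0.547, −0.180), yaw about −8.5°, tray towards +x. I'll refine both with the wrist camera, base first.

```bash
cat >> h.py <<'E'
np.set_printoptions(precision=4,suppress=True)
def toolR(s): return Ro.from_euler('xyz',s['tool_rot'],degrees=True)
def plan(pos,yaw,s=None,roll=180,pitch=0):
    s=s or status.get_state(); R=toolR(s)
    d=R.inv().apply(np.array(pos)-s['ee_pos'])*100
    T=Ro.from_euler('xyz',[roll,pitch,yaw],degrees=True)
    rv=(R.inv()*T).as_rotvec()
    print('t',round(s['time_s'],2),'ee',s['ee_pos'],'rot',s['tool_rot'],'f',s['ft_force'],'w',round(s['width'],4)); print('turn',rv,'shift cm',d)
E
python3 - <<'E'
from h import *
c=cam('wrist'); s=status.get_state(); R=toolR(s)
print('cam in tool',R.inv().apply(c['C']-s['ee_pos']),'axis',R.inv().apply(c['R'][2]),'camx',R.inv().apply(c['R'][0]))
plan([.47,-.18,.25],-8.5)
E
```

```text
cam in tool [ 0.083   0.0002 -0.1394] axis [-0.3068 -0.0006  0.9518] camx [-0.0017  1.      0.0001]
t 1.1 ee [ 0.2856 -0.5839  0.2458] rot [179.996   -0.003   26.0599] f [-0.3652 -0.007   0.4959] w 0.0919
turn [ 0.0001 -0.0001  0.6032] shift cm [ 34.3121 -28.1842  -0.4246]
```

step_arm([
  [[0,0,0.3],[17,-14,0],9.18],
  [[0,0,0.3],[17,-14,0],9.18],
  [[0,0,0.45],[25,-21,0],9.18],
  [[0,0,0.6],[25,-21,0],9.18],
  [[0,0,0.6],[25,-21,0],9.18],
])

```text
time_s: 1.6
ee_pos: [0.3877, -0.3541, 0.2461]
tool_rot: [180.0, -0.0, -8.6]
ft_force: [0.5, 0.3, 0.7]
width: 0.0919
```

Run:
```python
from h import *
plan([.49,-.18,.25],-8.5)
```

```text
t 1.6 ee [ 0.3877 -0.3541  0.2461] rot [179.9596  -0.0378  -8.5742] f [0.4892 0.2926 0.701 ] w 0.0919
turn [ 0.0007 -0.0007 -0.0013] shift cm [  7.5234 -18.7389  -0.4022]
```

step_arm([
  [[0,0,0],[7.5,-18.5,0],9.18],
  [[0,0,0],[7.5,-18.5,0],9.18],
  [[0,0,0],[7.5,-18.5,0],9.18],
  [[0,0,0],[7.5,-18.5,0],9.18],
  [[0,0,0],[7.5,-18.5,0],9.18],
])

```text
time_s: 2.1
ee_pos: [0.492, -0.1752, 0.2467]
tool_rot: [-179.8, -0.2, -7.6]
ft_force: [-0.4, -0.1, 0.2]
width: 0.092
```

Run:
```python
from h import *
plan([.49,-.18,.25],-8.5)
c=cam('wrist'); save(c,'w1.png'); print(status.get_state()['ee_pos'])
```

```text
t 2.1 ee [ 0.492  -0.1752  0.2467] rot [-179.7905   -0.1915   -7.6213] f [-0.3649 -0.1183  0.2046] w 0.092
turn [-0.0037 -0.0033  0.0153] shift cm [-0.1316  0.5026 -0.3311]
[ 0.4901 -0.1792  0.2463]
```

View pics/w1.png

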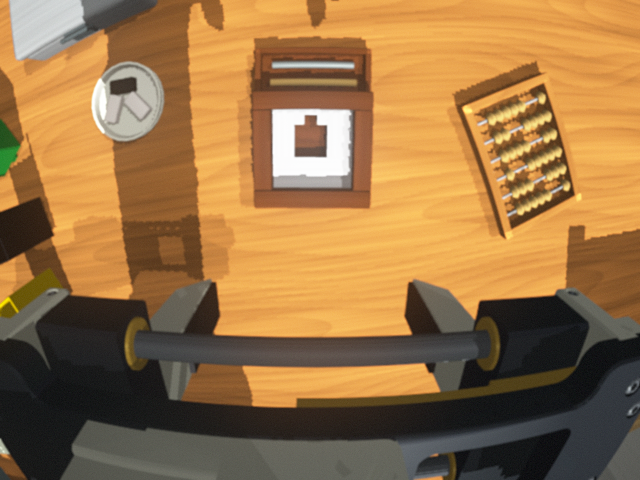

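```bash
python3 - <<'E'
from h import *
c=cam('wrist'); save(c,'w2.png',(240,30,390,220),4,1,.6); print(status.get_state()['ee_pos'],status.get_state()['tool_rot'])
import pickle; pickle.dump(c,open('w2.pkl','wb'))
E
python3 -c "
import cv2;i=cv2.imread('pics/w2.png');print(i.shape);cv2.imwrite('pics/w2b.png',i[160:760])"
```

```text
[ 0.4888 -0.1819  0.246 ] [-179.999    -0.0246   -8.0746]
(760, 600, 3)
```

View pics/w2b.png

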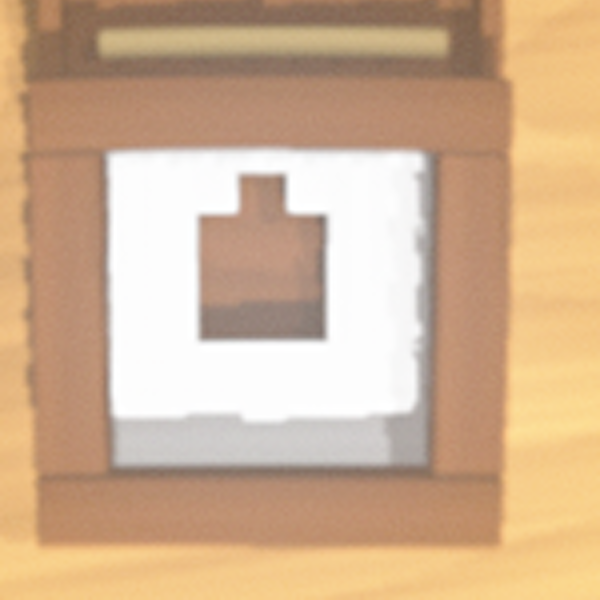

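Run:
```python
from h import *
import pickle; c=pickle.load(open('w2.pkl','rb'))
P=lambda x,y:(240+(x+.5)/4-.5,30+(y+160.5)/4-.5)
def quad(l,z):
    q=np.array([onz(c,*P(*p),z)[:2] for p in l]); print(q.tolist(), 'c',q.mean(0))
    e=[np.linalg.norm(q[i]-q[(i+1)%4]) for i in range(4)]; print(' edges',np.array(e))
    v=(q[0]+q[1]-q[2]-q[3]); w=(q[0]+q[3]-q[1]-q[2]); print(' yaw', np.degrees(np.arctan2(v[1],v[0])), np.degrees(np.arctan2(-w[0],w[1])))
    return q.mean(0)
b=quad([(28,78),(511,78),(500,545),(38,545)],.034)
r=quad([(107,151),(435,151),(431,473),(111,473)],.034)
h=quad([(199,214),(328,214),(328,339),(199,339)],.018)
print('tab',onz(c,*P(239,175),.018),onz(c,*P(286,175),.018))
a=np.radians(-8); M=np.array([[np.cos(a),np.sin(a)],[-np.sin(a),np.cos(a)]])
print('offset in base',M@(h-b),M@(h-r))
# stand location in wrist view?
print(proj(c,[.524,.186,.05]))
plan([.46,.186,.25],10)
```

```text
[[0.6113999527620323, -0.13452847501447693], [0.5954390079682177, -0.2461332341645648], [0.4836862060605848, -0.2303975974807213], [0.4993452337495837, -0.11837817617516418]] c [ 0.5475 -0.1824]
 edges [0.1127 0.1129 0.1131 0.1132]
 yaw -8.108382733739333 -8.048145103666604
[[0.5908556603376406, -0.15039427262890387], [0.5800893142356662, -0.2260864135792991], [0.5036408808538417, -0.21561605535613962], [0.5143436383253692, -0.1392641237426727]] c [ 0.5472 -0.1828]
 edges [0.0765 0.0772 0.0771 0.0773]
 yaw -8.037947262056347 -8.037210038444284
[[0.5726740521970336, -0.16853846974101463], [0.5682242570302468, -0.199687410650743], [0.5374752216162746, -0.19551370755897723], [0.5419433050674594, -0.163998916751687]] c [ 0.5551 -0.1819]
 edges [0.0315 0.031  0.0318 0.0311]
 yaw -8.06655360644863 -8.099559894367351
tab [ 0.5808 -0.1796  0.018 ] [ 0.5792 -0.1909  0.018 ]
offset in base [0.0075 0.0015] [0.0076 0.002 ]
[ 11.8773 229.3398]
t 2.2 ee [ 0.4888 -0.1819  0.246 ] rot [-179.999    -0.0246   -8.0746] f [-0.8737 -1.0972  0.0716] w 0.0919
turn [ 0.0001 -0.0004 -0.3155] shift cm [ -8.0178 -36.025   -0.4074]
```

Keyhole is at about (0.555, −0.182), yaw −8.1°, offset about (+7.5, +1.7) mm from the base centre, which is within the stated ±8 mm. Measured block size is 113 mm against a true 114 mm. Next is the stand.

step_arm([
  [[0,0,-0.15],[-4,-18,0],9.18],
  [[0,0,-0.3],[-4,-18,0],9.18],
  [[0,0,-0.31],[-4,-18,0],9.18],
  [[0,0,-0.31],[-6,-25,0],9.18],
  [[0,0,-0.31],[-6,-25,0],9.18],
])

```text
time_s: 2.7
ee_pos: [0.4654, 0.0648, 0.2459]
tool_rot: [179.9, -0.0, 9.2]
ft_force: [1.6, 0.6, -0.6]
width: 0.0917
```

Run:
```python
from h import *
plan([.46,.186,.25],10)
```

```text
t 2.7 ee [0.4654 0.0648 0.2459] rot [179.9326  -0.0253   9.2181] f [ 1.5715  0.6468 -0.634 ] w 0.0917
turn [ 0.0012 -0.0004 -0.0136] shift cm [  1.4056 -12.0453  -0.424 ]
```

step_arm([
  [[0,0,0],[1,-11.5,0],9.18],
  [[0,0,0],[1,-11.5,0],9.18],
  [[0,0,0],[1,-11.5,0],9.18],
  [[0,0,0],[1,-11.5,0],9.18],
  [[0,0,0],[1,-11.5,0],9.18],
])

```text
time_s: 3.2
ee_pos: [0.4571, 0.1784, 0.2454]
tool_rot: [179.9, 0.0, 9.3]
ft_force: [-0.5, -0.4, 0.3]
width: 0.0915
```

Run:
```python
from h import *
c=cam('wrist')
c=cam('wrist'); c=cam('wrist'); save(c,'w3.png',gamma=.6)
import pickle; pickle.dump(c,open('w3.pkl','wb'))
plan([.46,.186,.25],10)
```

```text
t 3.35 ee [0.4572 0.1779 0.2455] rot [179.9378   0.0277   9.2169] f [ 0.6486 -0.613   0.9264] w 0.0915
turn [ 0.0011  0.0005 -0.0137] shift cm [ 0.404  -0.7556 -0.4532]
```

View pics/w3.png

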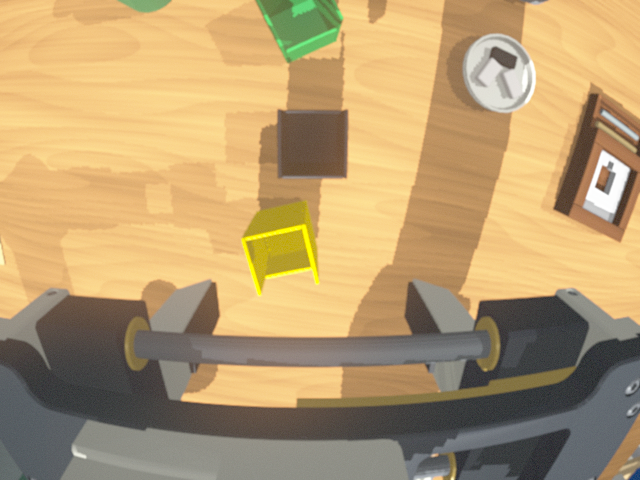

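Run:
```python
from h import *
import pickle; c=pickle.load(open('w3.pkl','rb'))
save(c,'w3b.png',(255,95,370,195),5.2,1,.5)
```

```text
(no output)
```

View pics/w3b.png

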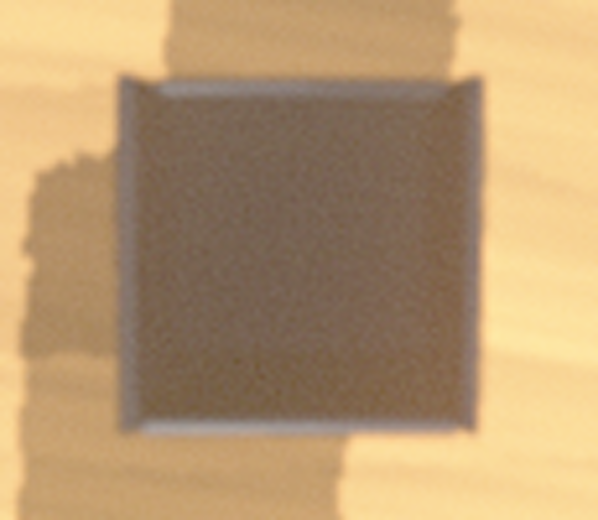

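Run:
```python
from h import *
import pickle; c=pickle.load(open('w3.pkl','rb'))
P=lambda x,y:(255+(x+.5)/5.2-.5,95+(y+.5)/5.2-.5)
q=np.array([onz(c,*P(*p),.1)[:2] for p in [(119,77),(484,77),(478,434),(121,434)]]); print(q,q.mean(0),[np.linalg.norm(q[i]-q[(i+1)%4]) for i in range(4)])
v=(q[0]+q[1]-q[2]-q[3]); w=(q[0]+q[3]-q[1]-q[2]); print(' yaw', np.degrees(np.arctan2(v[1],v[0])), np.degrees(np.arctan2(-w[0],w[1])))
low=[onz(c,*P(*p),.065)[:2] for p in [(160,79),(450,79)]]; print('low',low)
plan([q.mean(0)[0],q.mean(0)[1],.15],8)
```

```text
[[0.5432 0.2173]
 [0.5517 0.1651]
 [0.4991 0.1568]
 [0.4907 0.2093]] [0.5212 0.1871] [np.float64(0.052935401265094606), np.float64(0.053161480679461505), np.float64(0.05320849083982692), np.float64(0.0531320692211969)]
 yaw 8.813872512477152 9.131451780398605
low [array([0.5443, 0.2139]), array([0.5518, 0.1673])]
t 3.35 ee [0.4572 0.1779 0.2455] rot [179.9378   0.0277   9.2169] f [ 0.6486 -0.613   0.9264] w 0.0915
turn [0.0011 0.0005 0.0212] shift cm [6.4665 0.1018 9.5448]
```

step_arm([
  [[0,0,0],[4,0.1,2],9.18],
  [[0,0,0],[6.45,0.1,5],9.18],
  [[0,0,0],[6.45,0.1,8],9.18],
  [[0,0,0],[6.45,0.1,10],9.18],
  [[0,0,0],[6.45,0.1,10],9.18],
])

```text
time_s: 3.85
ee_pos: [0.5187, 0.1871, 0.1425]
tool_rot: [179.9, 0.4, 9.3]
ft_force: [0.1, -1.1, 0.7]
width: 0.0921
```

Run:
```python
from h import *
c=cam('wrist'); save(c,'w4.png',gamma=.6); plan([.5212,.1871,.072],9)
```

```text
t 3.9 ee [0.5198 0.1881 0.1445] rot [179.96     0.1942   9.3222] f [ 0.2894 -0.7623 -0.2626] w 0.0921
turn [0.0007 0.0034 0.0056] shift cm [0.1488 0.1154 7.246 ]
```

View pics/w4.png

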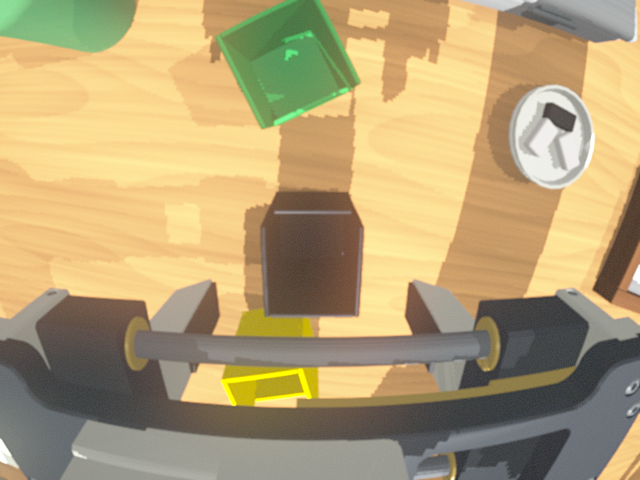

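The black cup (at 312,255) sits centred between the open fingers, and its low wall (line at 312,212) faces away from the robot. I'm lowering now.

step_arm([
  [[0,0,0.005],[0.1,0.1,3],9.18],
  [[0,0,0.005],[0.1,0.1,5.5],9.18],
  [[0,0,0.005],[0.1,0.1,7.2],9.18],
  [[0,0,0.005],[0.1,0.1,7.2],9.18],
  [[0,0,0.005],[0.1,0.1,7.2],9.18],
])

```text
time_s: 4.4
ee_pos: [0.5223, 0.1894, 0.0748]
tool_rot: [-180.0, -0.1, 9.1]
ft_force: [0.2, 0.2, 0.1]
width: 0.0921
```

step_arm([
  [[0,0,0],[0,0,0],4.5],
  [[0,0,0],[0,0,0],4.5],
  [[0,0,0],[0,0,0],4.5],
  [[0,0,0],[0,0,0],4.5],
  [[0,0,0],[0,0,0],4.5],
], grip_force=15)

```text
time_s: 4.9
ee_pos: [0.5217, 0.1892, 0.074]
tool_rot: [180.0, -0.0, 9.2]
ft_force: [-0.0, -0.7, 0.3]
width: 0.0565
```

Run:
```python
from h import *
c=cam('wrist'); save(c,'w5.png',gamma=.6); plan([.5212,.1871,.072],9)
```

```text
t 4.95 ee [0.5217 0.1891 0.0739] rot [179.986   -0.0103   9.1605] f [0.4455 0.3069 1.1684] w 0.0542
turn [ 0.0002 -0.0002  0.0028] shift cm [-0.0773  0.1884  0.1878]
```

View pics/w5.png

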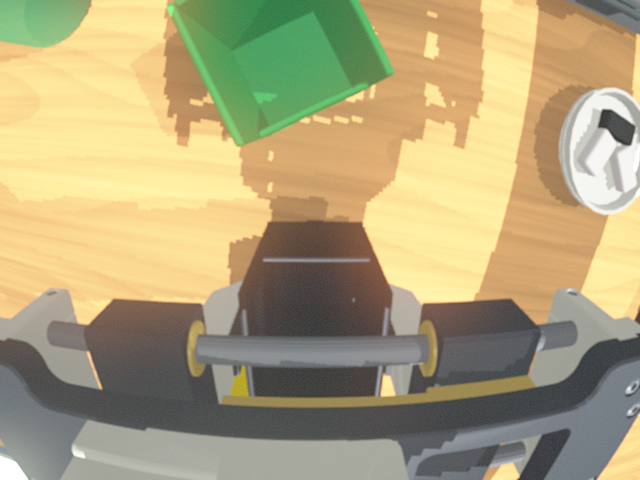

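Width is 54.2 mm, which matches the cup. I'll settle the grip and lift.

step_arm([
  [[0,0,0],[0,0,0],4.5],
  [[0,0,0],[0,0,-1],4.5],
  [[0,0,0],[0,0,-4],4.5],
  [[0,0,0],[0,0,-8],4.5],
  [[0,0,0],[0,0,-12],4.5],
], grip_force=20)

```text
time_s: 5.45
ee_pos: [0.5208, 0.1893, 0.195]
tool_rot: [-180.0, 0.1, 9.2]
ft_force: [0.2, 0.5, -0.6]
width: 0.0543
```

step_arm([
  [[0,0,0],[0,0,-3],4.5],
  [[0,0,0],[0,0,-3],4.5],
])

```text
time_s: 5.65
ee_pos: [0.524, 0.1909, 0.2289]
tool_rot: [-179.9, -0.5, 9.2]
ft_force: [0.8, 1.5, -1.6]
width: 0.054
```

Run:
```python
from h import *
c=cam('wrist'); c=cam('side'); save(c,'s5.png',(230,180,430,380),3,1,.6)
plan([.5551,-.1819,.19],-8.1)
```

```text
t 5.75 ee [0.5217 0.1891 0.2244] rot [179.9785  -0.0832   9.1534] f [-0.0326  1.0948 -1.8706] w 0.0541
turn [ 0.0002 -0.0015  0.3011] shift cm [-2.6097 37.1595  3.4533]
```

View pics/s5.png

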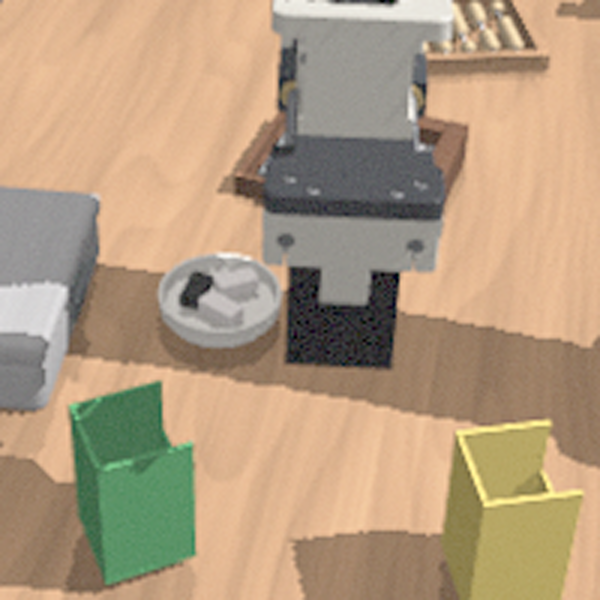

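Stand is held upright, low front still towards +x. Carrying it to the base.

step_arm([
  [[0,0,0.1],[-1,14,0],4.5],
  [[0,0,0.2],[-1.5,18,0],4.5],
  [[0,0,0.3],[-1.5,20,0],4.5],
  [[0,0,0.3],[-2,25,0],4.5],
  [[0,0,0.3],[-2,25,0],4.5],
])

```text
time_s: 6.25
ee_pos: [0.54, -0.062, 0.222]
tool_rot: [180.0, 0.2, -8.0]
ft_force: [1.5, 0.9, -0.9]
width: 0.0539
```

Run:
```python
from h import *
plan([.5559,-.182,.15],-8.1)
```

```text
t 6.25 ee [ 0.54  -0.062  0.222] rot [179.9954   0.1879  -8.0168] f [ 1.4953  0.8794 -0.9486] w 0.0539
turn [0.0001 0.0033 0.0015] shift cm [ 3.2715 11.6646  7.1859]
```

step_arm([
  [[0,0,0],[2.5,4,0],4.5],
  [[0,0,0],[3.2,8,2],4.5],
  [[0,0,0],[3.2,11.7,4],4.5],
  [[0,0,0],[3.2,11.7,6],4.5],
  [[0,0,0],[3.2,11.7,7.2],4.5],
])

```text
time_s: 6.75
ee_pos: [0.554, -0.1814, 0.1479]
tool_rot: [-179.9, 0.3, -8.2]
ft_force: [-0.7, 1.4, -1.9]
width: 0.0539
```

step_arm([
  [[0,0,0],[0,0,0],4.5],
  [[0,0,0],[0,0,0],4.5],
  [[0,0,0],[0,0,0],4.5],
])

```text
time_s: 7.05
ee_pos: [0.5579, -0.179, 0.1527]
tool_rot: [-180.0, -0.1, -7.9]
ft_force: [0.4, 0.2, -0.9]
width: 0.0543
```

Run:
```python
from h import *
plan([.5559,-.182,.15],-8.1)
c=cam('wrist'); save(c,'w6.png',gamma=.5)
c=cam('scene'); save(c,'c6.png',(200,180,320,320),4,1,.5)
plan([.5559,-.182,.15],-8.1)
```

```text
t 7.05 ee [ 0.5579 -0.179   0.1527] rot [-179.9912   -0.0919   -7.897 ] f [ 0.4263  0.1579 -0.8884] w 0.0543
turn [-0.0002 -0.0016  0.0035] shift cm [-0.1569  0.3237  0.2715]
t 7.15 ee [ 0.5578 -0.1796  0.1529] rot [179.9815  -0.1121  -7.9465] f [-0.1672  0.6504 -0.9913] w 0.0538
turn [ 0.0003 -0.002   0.0027] shift cm [-0.1586  0.2635  0.2884]
```

View pics/w6.png

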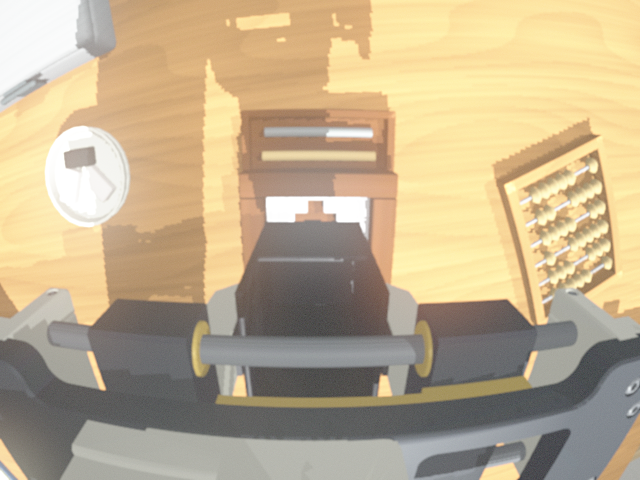

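View pics/c6.png

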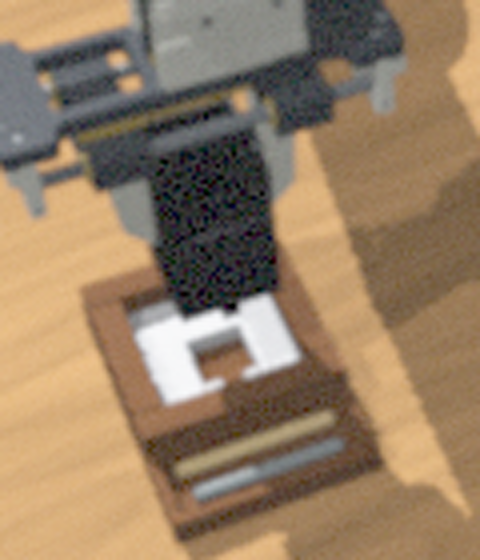

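Stand hangs over the recess with its low front towards the tray. I'll correct the offset and come down to about 15 mm above the rim, then measure again.

step_arm([
  [[0,0,0.003],[-0.15,0.25,1],4.5],
  [[0,0,0.003],[-0.15,0.25,2],4.5],
  [[0,0,0.003],[-0.15,0.25,2.5],4.5],
  [[0,0,0.003],[-0.15,0.25,2.5],4.5],
  [[0,0,0.003],[-0.15,0.25,2.5],4.5],
])

```text
time_s: 7.65
ee_pos: [0.555, -0.1824, 0.1264]
tool_rot: [-180.0, 0.0, -8.2]
ft_force: [-0.1, 0.1, -1.3]
width: 0.0541
```

Run:
```python
from h import *
c=cam('wrist'); c=cam('wrist')
import pickle; pickle.dump(c,open('w7.pkl','wb'))
save(c,'w7.png',(220,140,410,280),4,1,.4)
plan([.5559,-.182,.125],-8.1)
```

```text
t 7.75 ee [ 0.5554 -0.1825  0.1269] rot [-179.9954   -0.0269   -8.1967] f [ 0.4896 -0.9407 -1.4073] w 0.0538
turn [-0.0001 -0.0005 -0.0017] shift cm [ 0.0462 -0.0608  0.1935]
```

View pics/w7.png

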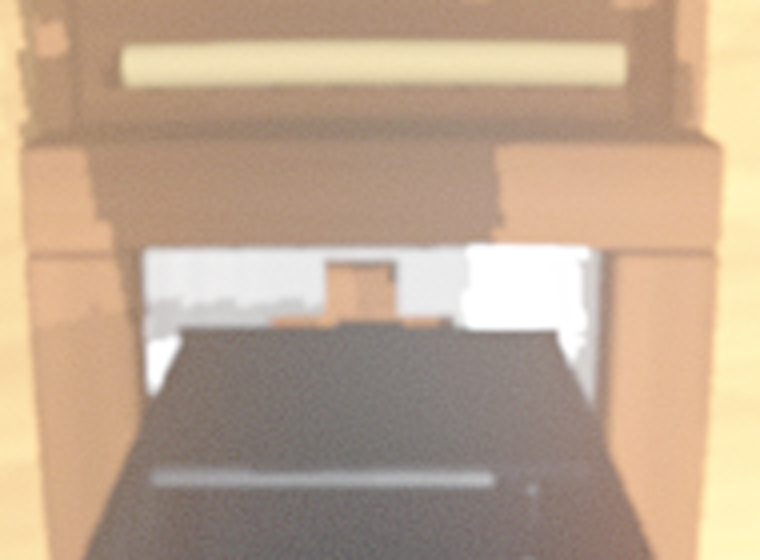

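Run:
```python
from h import *
import pickle; c=pickle.load(open('w7.pkl','rb'))
P=lambda x,y:(220+(x+.5)/4-.5,140+(y+.5)/4-.5)
a=np.radians(-8.1); M=np.array([[np.cos(a),np.sin(a)],[-np.sin(a),np.cos(a)]])
e=np.array([.5554,-.1825])
f=lambda x,y,z:M@(onz(c,*P(x,y),z)[:2]-e)*1000
print('cup bottom front',f(180,330,.063),f(557,330,.063),'(want x=27)')
print('low top',f(150,479,.118),f(495,479,.118))
print('key',f(338,322,.053),f(408,322,.053))
print('hole tab end',f(325,263,.018),f(396,263,.018),'hole front',f(273,320,.018),f(443,320,.018))
print('block corners front',f(22,145,.034),f(720,143,.034))
```

```text
cup bottom front [25.7389 26.5242] [ 25.5608 -27.2969] (want x=27)
low top [24.5885 23.1629] [ 24.5203 -13.9898]
key [24.0335  4.1601] [23.9999 -6.2549]
hole tab end [24.852   7.0899] [24.8078 -5.0746] hole front [14.7557 16.2266] [ 14.6519 -13.236 ]
block corners front [48.5921 55.0309] [ 48.5622 -56.7374]
```

step_arm([
  [[0,0,0],[-0.05,-0.15,1],4.5],
  [[0,0,0],[-0.05,-0.15,2],4.5],
  [[0,0,0],[-0.05,-0.15,3],4.5],
  [[0,0,0],[-0.05,-0.15,3],4.5],
  [[0,0,0],[-0.05,-0.15,3],4.5],
])

```text
time_s: 8.25
ee_pos: [0.5545, -0.1808, 0.0961]
tool_rot: [-180.0, 0.1, -8.2]
ft_force: [-0.0, -0.9, -0.6]
width: 0.0539
```

Run:
```python
from h import *
c=cam('wrist');plan([.5556,-.181,.092],-8.1)
c=cam('scene'); save(c,'c8.png',(200,200,320,320),5,1,.4)
s=status.get_state(); print(s['ee_pos'],s['ft_force'],s['wrist_torque'])
```

```text
t 8.3 ee [ 0.5548 -0.181   0.0966] rot [-179.9875    0.01     -8.2   ] f [ 0.8422  0.2105 -0.2946] w 0.0537
turn [-0.0002  0.0002 -0.0017] shift cm [ 0.076  -0.0071  0.4566]
[ 0.5551 -0.181   0.0969] [-0.2835 -1.0193 -0.2102] [ 0.0774 -0.0044 -0.0014]
```

View pics/c8.png

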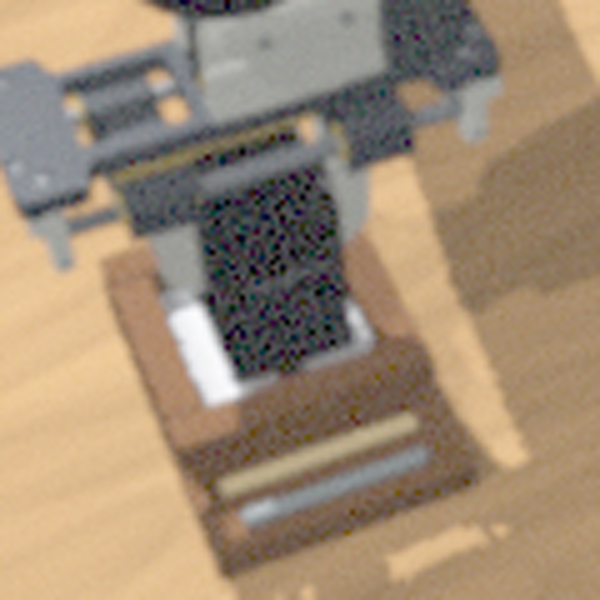

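step_arm([
  [[0,0,0],[0,0,0.2],4.5],
  [[0,0,0],[0,0,0.4],4.5],
  [[0,0,0],[0,0,0.5],4.5],
  [[0,0,0],[0,0,0.6],4.5],
  [[0,0,0],[0,0,0.6],4.5],
])

```text
time_s: 8.85
ee_pos: [0.5547, -0.1811, 0.0906]
tool_rot: [-180.0, 0.0, -8.2]
ft_force: [0.5, -0.2, -1.0]
width: 0.0539
```

step_arm([
  [[0,0,0],[0,0,0.1],4.5],
  [[0,0,0],[0,0,0.2],4.5],
  [[0,0,0],[0,0,0.2],4.5],
  [[0,0,0],[0,0,0.2],4.5],
])

```text
time_s: 9.25
ee_pos: [0.5547, -0.181, 0.0887]
tool_rot: [-180.0, 0.0, -8.2]
ft_force: [-0.3, 0.1, -0.7]
width: 0.0541
```

step_arm([
  [[0,0,0],[0,0,0.1],4.5],
  [[0,0,0],[0,0,0.2],4.5],
  [[0,0,0],[0,0,0.25],4.5],
  [[0,0,0],[0,0,0.25],4.5],
])

```text
time_s: 9.65
ee_pos: [0.5547, -0.181, 0.0861]
tool_rot: [-180.0, 0.0, -8.2]
ft_force: [0.0, 0.5, -0.6]
width: 0.0543
```

The foot is past floor level (origin at about 12 mm, floor at 18 mm) with no contact force, so it's going into the keyhole. I'll continue gently.

step_arm([
  [[0,0,0],[0,0,0.1],4.5],
  [[0,0,0],[0,0,0.2],4.5],
  [[0,0,0],[0,0,0.3],4.5],
  [[0,0,0],[0,0,0.3],4.5],
])

```text
time_s: 10.05
ee_pos: [0.5546, -0.181, 0.083]
tool_rot: [-180.0, 0.0, -8.2]
ft_force: [-0.2, 0.3, -1.0]
width: 0.0542
```

step_arm([
  [[0,0,0],[0,0,0.07],4.5],
  [[0,0,0],[0,0,0.1],4.5],
  [[0,0,0],[0,0,0.1],4.5],
])

```text
time_s: 10.35
ee_pos: [0.5548, -0.1811, 0.0822]
tool_rot: [-180.0, 0.0, -8.2]
ft_force: [0.2, 0.5, -1.0]
width: 0.0536
```

step_arm([
  [[0,0,0],[0,0,0.05],4.5],
  [[0,0,0],[0,0,0.1],4.5],
  [[0,0,0],[0,0,0.1],4.5],
])

```text
time_s: 10.65
ee_pos: [0.5549, -0.181, 0.082]
tool_rot: [180.0, -0.0, -8.2]
ft_force: [-2.4, 0.3, 5.5]
width: 0.0539
```

Floor contact came at TCP z 0.082, the predicted home height, with about 5.5 N. I'll relieve the push, look, then open.

step_arm([
  [[0,0,0],[0,0,-0.05],4.5],
  [[0,0,0],[0,0,-0.05],4.5],
])

```text
time_s: 10.85
ee_pos: [0.5549, -0.181, 0.0821]
tool_rot: [180.0, -0.0, -8.2]
ft_force: [-2.1, 0.1, 5.0]
width: 0.0539
```

Run:
```python
from h import *
s=status.get_state(); print(s['ee_pos'],s['ft_force'])
c=cam('scene'); d=cam('wrist')
f=lambda c,b:cv2.resize((255*(c['frame'][b[1]:b[3],b[0]:b[2],::-1]/255.)**.4).astype(np.uint8),(400,400),interpolation=2)
cv2.imwrite('pics/x9.png',np.hstack([f(c,(200,200,320,320)),f(d,(220,120,420,320))]))
```

```text
[ 0.5549 -0.181   0.0821] [-2.0839  0.124   5.0019]
```

View pics/x9.png

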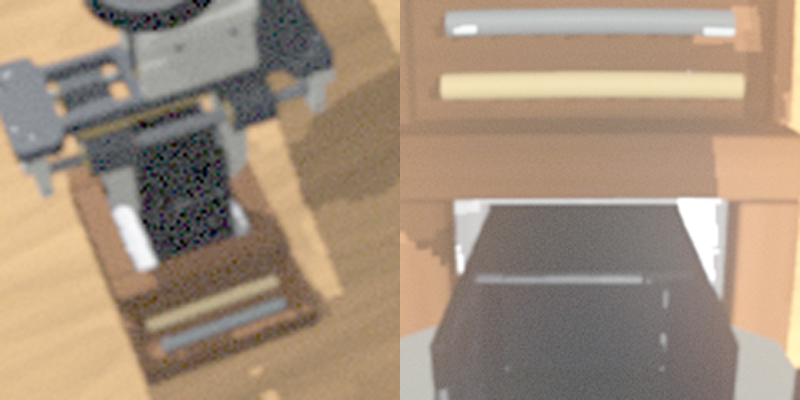

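step_arm([
  [[0,0,0],[0,0,0],6],
  [[0,0,0],[0,0,0],7.5],
  [[0,0,0],[0,0,0],9],
  [[0,0,0],[0,0,0],9],
  [[0,0,0],[0,0,0],9],
])

```text
time_s: 11.45
ee_pos: [0.5548, -0.181, 0.0816]
tool_rot: [-180.0, 0.0, -8.2]
ft_force: [0.4, 0.5, -0.3]
width: 0.0873
```

step_arm([
  [[0,0,0],[0,0,-1],9],
  [[0,0,0],[0,0,-4],9],
  [[0,0,0],[0,0,-8],9],
  [[0,0,0],[0,0,-12],9],
  [[0,0,0],[-2,0,-16],9],
])

```text
time_s: 11.95
ee_pos: [0.5367, -0.178, 0.2443]
tool_rot: [-180.0, -0.2, -8.2]
ft_force: [-1.1, -0.9, 0.4]
width: 0.0898
```

step_arm([
  [[0,0,0],[-5,0,0],9],
  [[0,0,0],[-8,0,0],9],
  [[0,0,0],[-8,0,0],9],
  [[0,0,0],[-8,0,0],9],
])

```text
time_s: 12.35
ee_pos: [0.456, -0.1672, 0.2428]
tool_rot: [179.9, -0.1, -8.2]
ft_force: [0.1, -0.6, -0.1]
width: 0.0901
```

Run:
```python
from h import *
c=cam('scene'); d=cam('wrist'); d=cam('wrist'); e=cam('side')
import pickle; pickle.dump((d,e),open('w10.pkl','wb'))
print(status.get_state()['time_s'],status.get_state()['ee_pos'])
f=lambda c,b,w=400:cv2.resize((255*(c['frame'][b[1]:b[3],b[0]:b[2],::-1]/255.)**.4).astype(np.uint8),(w,300),interpolation=2)
cv2.imwrite('pics/x10.png',np.vstack([np.hstack([f(c,(200,200,360,320)),f(e,(280,170,440,290))]),np.hstack([f(d,(0,0,640,480)),f(d,(240,30,400,150))])]))
```

```text
12.55 [ 0.457  -0.1667  0.2419]
```

View pics/x10.png

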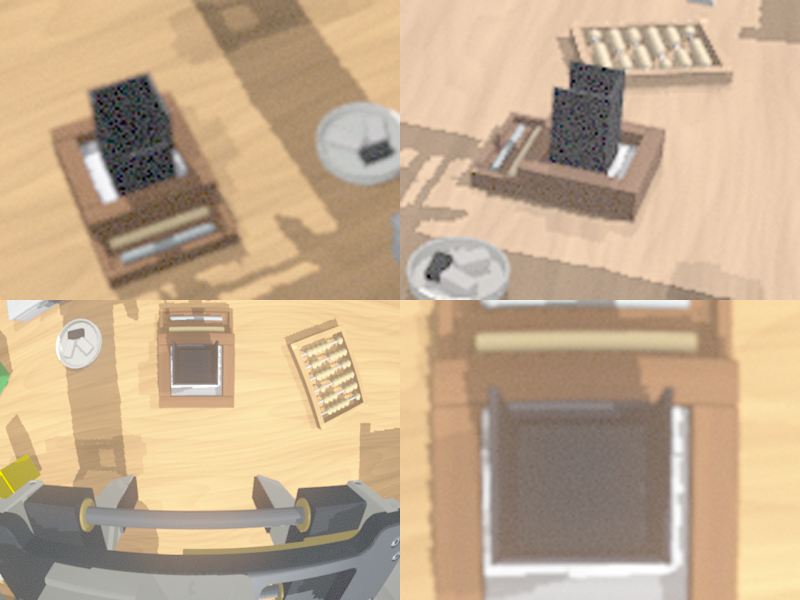

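The stand is upright with its low front to the tray, bystanders untouched. One height check from the apparent width of the rear top edge, crossed with the known home height.

Run:
```python
from h import *
import pickle; d,e=pickle.load(open('w10.pkl','rb'))
P=lambda x,y:(240+(x+.5)/2.5-.5,30+(y+.5)/2.5-.5)
for z in (.108,.118):
    q=np.array([onz(d,*P(*p),z)[:2] for p in((88,92),(274,92),(272,265),(90,265))]); print(z,q.mean(0),[round(np.linalg.norm(q[i]-q[(i+1)%4])*1000,1) for i in range(4)])
# side: predicted tops if home vs floor
for z in (.108,.118): print(z,[(np.array(proj(e,[.5551+27*.001*(sx*np.cos(-.1414)-sy*np.sin(-.1414)),-.1815+.027*(sx*np.sin(-.1414)+sy*np.cos(-.1414)),z]))-[280,170])*2.5+[400,0] for sx,sy in((1,1),(-1,1),(-1,-1))])
s=status.get_state(); print(s['time_s'],s['qvel'].round(2))
```

```text
0.108 [ 0.5536 -0.1816] [np.float64(53.7), np.float64(51.5), np.float64(53.2), np.float64(51.5)]
0.118 [ 0.5531 -0.1815] [np.float64(51.8), np.float64(49.6), np.float64(51.3), np.float64(49.6)]
0.108 [array([549.8567,  84.9463]), array([608.1487,  96.5523]), array([624.2308,  68.1005])]
0.118 [array([550.3187,  75.2165]), array([608.947 ,  86.7514]), array([625.0855,  58.5261])]
12.55 [-0.21  0.42  0.08  0.28  0.07 -0.01  0.04]
```

```bash
python3 -c "
from cell import order; print(order.sign_off())"
```

```text
the job is handed in; nothing more can be done
None
```

The black pen stand is in its base, fully home in the keyhole, upright and released, with its low front towards the pencil tray. I handed the job in at about 12.6 s of the 72 s allowed.

- **Placing:** I gripped the stand by its ±y walls. I found the keyhole with the wrist camera, about 7.5 mm along x and 1.7 mm along y from the recess centre. The foot went straight in, so no shuffling was needed. It seated at the predicted home height with about 5.5 N.
- **Last checks:** In the side view the stand's top edges match the home height (0.108 m), not the 0.118 m it would have if it were still standing on the floor. The top's measured size (51.5–53.7 mm for a true 54 mm) also fits home better. After I let go, the wrist force read about zero.
- **Bystanders:** The arm touched none of them. The last pictures show the dish and abacus where they were. The lunchbox is only partly in view there, and the bottle isn't in those crops.
- **Disagreement:** Early hand-read positions from the scene and side cameras differed by 7–12 mm, so I used the wrist camera's measurements instead.

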